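Lid the tumbling jar and hold it at the vent position

ROBOT

A 7-joint arm with a two-finger parallel gripper is mounted at the origin on the work surface. World frame = base frame: x ahead of the robot, y to its left, z up, the work surface at z = 0. Lengths are in mm, angles in rad, forces in N, time in s.
With the tool pointing down it reaches from about 425 to 875 mm from the base axis. Payload 8.4 kg.
Tool frame: the origin (TCP) lies between the finger pads; the fingertips stand 8 mm ahead of it and the grasp point (between the pads) lies 11 mm behind it; z points along the fingers, y is the direction in which the jaws open and shut (so a half turn about z gives the same grasp; the last joint's range is limited). The gripper opens to 85 mm and grips with 20 to 120 N. Pads are 22 mm wide; open, the fingers measure 114 mm over their backs; the gripper's body (76 mm by 85 mm) begins 54 mm behind the grasp point. The pads swing forward as they close: fully open they stand 13 mm farther back than shut.
Start: joints at [1.105, 0.333, 0.04, 1.465, -0.013, 1.343, -0.059], TCP at [233.086, -606.742, 239.308] pointing down, gripper open.
Joint ranges: [-2.58, 2.58], [-0.38, 2.09], [-1.3, 1.39], [0.25, 2.4], [-1.5, 4.64], [0.08, 2.09], [-2.65, 2.65]. Speed limits (rad/s): [2.22, 2.22, 2.79, 2.79, 3.14, 3.14, 3.14].

INTERFACE

Orientations are given as [roll, pitch, yaw] about the fixed x, y, z axes, in that order (R = Rz(yaw) Ry(pitch) Rx(roll)).
In Python, from cell import r gives the robot as it stands.
- The arm moves only by the tool step_arm, never from a script. Its argument "series" is a list of rows, each a list of 5 numbers: the shift along the world's x, y, z in mm, then the turn about the world's z in degrees, then the opening, from 0 (shut) to 1 (fully open). A call has 1 to 8 rows; each row shifts and turns the commanded pose from where the row before left it; what a row does not reach is not made up. A row lasts 1/12 s, in which the tool goes at most 41.7 mm and 7.16 degrees, less where a joint would pass 70% of its speed; a pose out of reach is approached as far as the arm can. A call is refused whole if a number of a shift passes 41.7 or a number of a turn 7.16, either way. A call with a gripper value outside its range is refused whole. The fingers move at their own pace and stop on an object; "force" is the grip in N (left out, the last holds). Time passes only in rows, so rows that do not move let the fingers close. It gives the time, the measured TCP pose, the force and the opening at its end, in the units of the state.
- r.get_state(): the state, without advancing time (a new reading comes with each control period).
- r.snapshot(name): name is "scene" or "top"; returns the picture (400x640x3 uint8, blue, green, red); there is no depth.
- r.calibration(name): a dict with "K" (3x3 intrinsics, pixels), "R" (3x3) and "t" (3): a world point X has camera coordinates R X + t. Camera axes: x right, y down, z forward; pixel columns grow to the right and rows downward; lengths in mm; the calibration is good to about 2 mm. A picture is of the moment at which its call begins. calibration takes no time and is no camera call.
- r.sign_off(): hands the job in, once; it reports no verdict.
The state is a dict: "t": time; "qpos": joint angles; "dq": joint speeds; "joint_efforts": joint torques, N m; "eef_pos": TCP position; "eef_rot": TCP orientation; "contact_force": force on the tool from outside, world axes, zero at the start; "moment": the same for the moment, N m; "finger_gap": finger opening in mm.
Only numpy, scipy, OpenCV 4.12 (cv2) and the standard library are available. Lean on these libraries where they do the work, as an engineer would, in place of code of your own. Each camera call takes 0.05 s, during which the arm holds its last target.

TASK

Set the blue square jar upright in the raised square seat of the green polishing mill, right down on the seat's floor, and let go of it. Then put the orange lid on with its two lugs through the gaps in the jar's mouth, press it down against the spring until its flange is on the rim, and twist it clockwise (seen from above) half-way to the lock, so that its bar points at the yellow corner marks, never on to the red lock marks. Finish while still gripping the lid, holding it pressed down and at the yellow marks so that the jar can vent, and leave the other things on the bench where they are.

Things in the scene. Friction and masses are not known exactly. Their poses are not given: they have to be found in the camera images.
- mill_seat (a point): Centre of the floor of the mill's fixed square aluminium seat, 50 mm above the bench; z up, x and y along its sides. A pocket 64 mm square between walls 8 mm high with sloped lead-ins (top 14 mm above the floor; outside 80 mm square), on a narrow neck. The jar may go in at any of its four quarter turns, with about 3 degrees of slack.
- mill: The fixed green polishing mill; origin on the bench under the seat's centre, same axes as the seat. Base 120 mm square, 22 mm high; a green control box 45 mm high stands on its +x side, from 60 to 125 mm out, 130 mm wide in y.
- jar_center (a point): Centre (half-way up) of the loose jar, a blue 60 mm square box 68 mm high, 0.3 to 0.5 kg, standing upright on the bench; its underside is 34 mm below, its rim 34 mm above; z up, x and y square to its sides. Grip it across two opposite sides. White stripes mark its +x and -x sides, red stripes its +y and -y sides.
- jar_mouth (a point): Centre of the jar's open top at rim height. Steel segmented ring, bore 40 mm, with two entry gaps 16.5 mm wide at the jar's +x and -x. Under it the lugs turn clockwise only (seen from above): from the gaps (0 degrees) past half-way (45) to the lock (90, lid bar in line with the red stripes; counted as locked from 66). Entry slack about 5 degrees and 1.5 mm each way.
- jar_mark (a point): One of the two yellow half-way marks, on the rim at the jar's +x -y corner, 35 mm out from the mouth's centre; the other is at the opposite corner (-x +y). The lid's bar points at them when the lid is 45 degrees clockwise of the gaps.
- spring_plate (a joint): Black sprung plate in the jar's bore: its travel down, 0 at rest to 0.012 m, 0.9 N/mm. The lid's neck meets it 8 mm before the flange reaches the rim, so it reads about 0.008 m, some 7 N, with the flange on the rim. The lugs pass under the ring only while the flange is less than 5 mm above the rim; if let go, the spring lifts the turned lid to about that.
- lid_center (a point): Centre (half-way up) of the loose orange lid, 53 mm high, 0.1 to 0.15 kg, standing upright; z up. From its foot up: neck 37 mm across, 17 mm high, with two steel lugs at the foot along the lid's +x and -x (50 mm over the tips, 12 wide, 6 high); flange 54 mm across from 17 to 23 mm; bar grip above. With the flange on the jar's rim this point is 43.5 mm above the jar's centre.
- lid_bar (a point): Middle of the lid's bar grip, 11.5 mm above the lid's centre, on its axis. The bar runs along the lid's x, as the lugs do: 44 mm long, 13 mm thick in y, from 23 to 53 mm above the lid's foot (15 mm up and down from here), with white end marks on top. A half turn of the lid makes no difference.
- hammer: Bystander: mosaic hammer lying beyond the mill; origin at its underside.
- tesserae_tray: Bystander: loose grey tray 160 x 220 x 45 mm with coloured glass pieces; origin under its centre.
- glue: Bystander: loose pot 72 mm across, 90 mm high; origin under its centre.
- mug: Bystander: white mug 80 mm across, 90 mm high; origin under its centre.
- brush: Bystander: loose brush lying on the bench; origin at its underside.
- spray: Bystander: loose bottle 60 mm across, 170 mm high; origin under its centre.
Things that resemble listed ones, but are neither listed nor needed, are in the scene too. Of the things that look like the part that bears jar_center, the larger one is meant. What is shaped like the mill but purple is not meant.

How it is judged (in metres and radians):
On the way, in this order (a step that is already met when the one before it is completed fails the run):
1. the jar stands in the seat, down on its floor, let go, lid not yet on it (horizontal distance between jar_center and mill_seat below 0.006 m and z of jar_center in the frame of mill_seat between 0.03 and 0.037 m and angle between jar_center's own z axis and vertical below 0.07 rad and contact force between jar and the fingers below 0.3 N and distance between lid_center and jar_center above 0.07 m), for 0.2 s.
2. the lid's lugs are in through the gaps and the lid is pressed down, not yet turned (horizontal distance between jar_center and mill_seat below 0.006 m and z of jar_center in the frame of mill_seat between 0.03 and 0.037 m and angle between jar_center's own z axis and vertical below 0.07 rad and horizontal distance between lid_center and jar_center below 0.005 m and z of lid_center in the frame of jar_center below 0.0485 m and angle between the x axis of lid_center and the x axis of jar_center, either way round below 0.4 rad), for 0.05 s.
3. the lid is turned to the half-way marks and held pressed down (horizontal distance between jar_center and mill_seat below 0.006 m and z of jar_center in the frame of mill_seat between 0.03 and 0.037 m and angle between jar_center's own z axis and vertical below 0.07 rad and horizontal distance between lid_center and jar_center below 0.005 m and z of lid_center in the frame of jar_center between 0.039 and 0.0465 m and angle between lid_center's own z axis and vertical below 0.1 rad and angle between the x axis of lid_center and the x axis of jar_center, either way round between 0.615 and 0.955 rad and contact force between lid and the fingers above 2 N), for 0.3 s.
At the end, for the whole second after the job is handed in: The jar stands upright on the seat's floor (centre within 6 mm, height within 3 mm); the lid is in the jar's mouth, its flange within 3 mm of the rim, turned clockwise 45 degrees from the gaps, within about 10 degrees, and still; the fingers still hold it with at least 2 N (all of step 3 and linear speed of lid below 0.02 m/s); the arm keeps its last pose, push and grip.
It fails at once if the lid is turned on to the lock (past 66 degrees) (horizontal distance between lid_center and jar_center below 0.006 m and z of lid_center in the frame of jar_center below 0.0495 m and angle between the x axis of lid_center and the x axis of jar_center, either way round above 1.15 rad).
It fails at once if another thing on the bench is disturbed (moved more than 30 mm) (distance of any of hammer, tesserae_tray, glue, mug, brush, spray from where it was at the start of the episode above 0.03 m).
It also fails if it takes over 56 s, if anything falls off the work surface, if the arm or the gripper's body presses on something with over 40 N, if the wrist force passes 120 N, or if a joint passes its speed limit or range.

## Working session

There is one attempt and no reset: what is moved stays moved. The work goes in short steps, Python scripts to look and compute and a tool call to move; the robot and the scene stay as the last step left them, time stands still between calls to the robot, and variables do not carry over. Pictures are saved under pics/ and viewed, and the job is handed in when it is done.

Besides the shell and the picture viewer there is one more tool, called after ">>>" by a JSON object that holds its "method" and its "body", one argument or row to a line. step_arm: Moves the arm, as the interface text tells. Its arguments: {"type":"object","properties":{"series":{"type":"array"},"force":{"type":"number"}},"required":["series"]}

```bash
mkdir -p pics; ls; python3 - <<'E'
from cell import r
import cv2
print(r.get_state())
for n in("scene","top"):
    im=r.snapshot(n); cv2.imwrite(f"pics/{n}0.png",im); print(n,r.calibration(n))
E
```

```text
pics
{'t': 0.0, 'qpos': array([ 1.10480496,  0.33391061,  0.0398761 ,  1.46626672, -0.01341193,
        1.34327957, -0.05849494]), 'dq': array([-1.82047628e-04, -8.77491319e-04, -5.40942386e-04, -2.06833140e-03,
       -5.40531220e-04,  1.08102770e-03, -7.95716835e-05]), 'joint_efforts': array([ 4.20948427e-04, -6.58553481e+01,  1.36608168e+00, -4.05565023e+01,
        1.69376680e-02,  1.27224246e-02, -3.55813683e-06]), 'eef_pos': array([ 232.92563405, -606.36722201,  238.42368348]), 'eef_rot': array([-3.13999747e+00,  9.79021576e-05,  3.66774459e-01]), 'contact_force': array([ 0.2523573 , -0.09996201,  0.40011828]), 'moment': array([-0.01034434,  0.02100896, -0.00239347]), 'finger_gap': 85.35913198814326}
scene {'K': array([[491.31543722,   0.        , 308.59008858],
       [  0.        , 491.31543722, 194.20492432],
       [  0.        ,   0.        ,   1.        ]]), 'R': array([[-0.09921846,  0.99491297,  0.01743212],
       [ 0.6778246 ,  0.08040136, -0.73081422],
       [-0.72849811, -0.06069434, -0.68235379]]), 't': array([  84.54976326, -301.44534497, 1954.17141252])}
top {'K': array([[421.52762226,   0.        , 315.4351419 ],
       [  0.        , 421.52762226, 197.37879248],
       [  0.        ,   0.        ,   1.        ]]), 'R': array([[-0.00976536, -0.99982651,  0.01586136],
       [-0.99652422,  0.00841833, -0.08287708],
       [ 0.08272917, -0.01661555, -0.99643354]]), 't': array([ -24.86333437,  524.47745749, 1309.72147422])}
```

View pics/scene0.png

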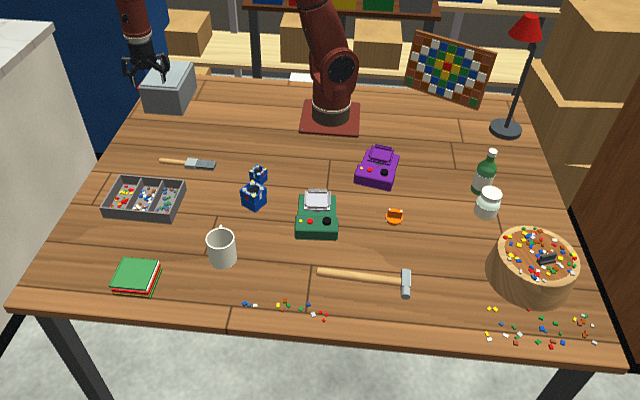

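View pics/top0.png

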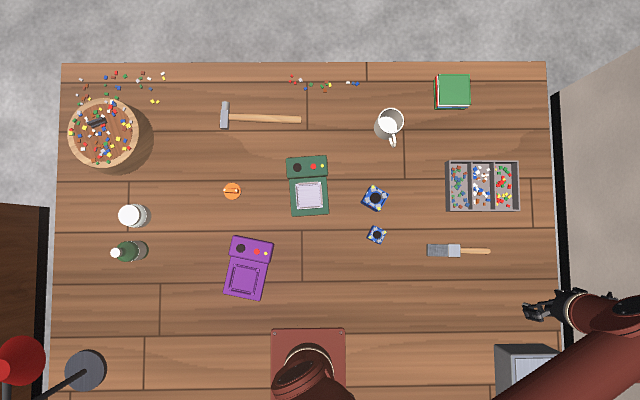

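The scene picture shows two blue jars, at (254,195) and (258,174), and the top picture shows them at (375,198) and (376,235). The larger one, at (375,198) in top, is the one meant. The green mill is at (309,185), the purple decoy at (248,268), and the orange lid at (232,191). I'll confirm with enlarged crops.

```bash
python3 - <<'E'
import cv2,numpy as np
im=cv2.imread("pics/top0.png")
def c(x,y,w,h,s): return cv2.resize(im[y:y+h,x:x+w],None,fx=s,fy=s,interpolation=cv2.INTER_CUBIC)
a=c(350,175,50,75,8); b=c(210,170,44,44,8)
m=np.zeros((600,760,3),np.uint8); m[:600,:400]=a; m[:352,405:405+352]=b
cv2.imwrite("pics/crop1.png",m)
cv2.imwrite("pics/crop2.png",c(280,148,56,74,8))
im=cv2.imread("pics/scene0.png")
cv2.imwrite("pics/crop3.png",c(230,155,190,90,4))
E
```

```text
(no output)
```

View pics/crop1.png

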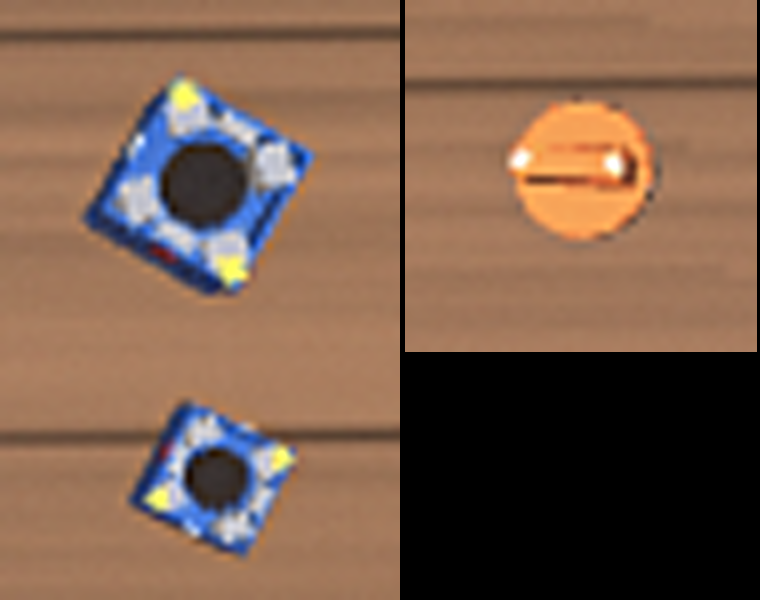

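View pics/crop2.png

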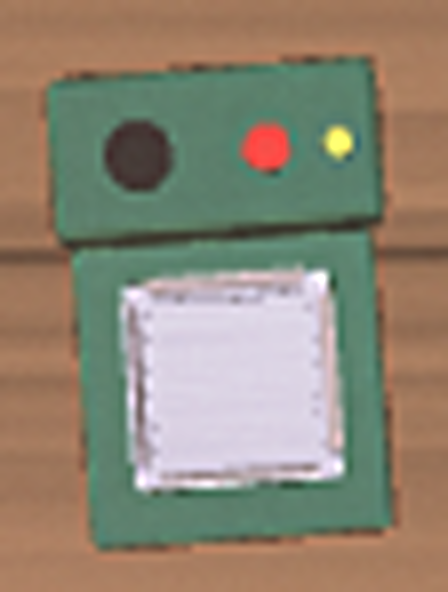

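View pics/crop3.png

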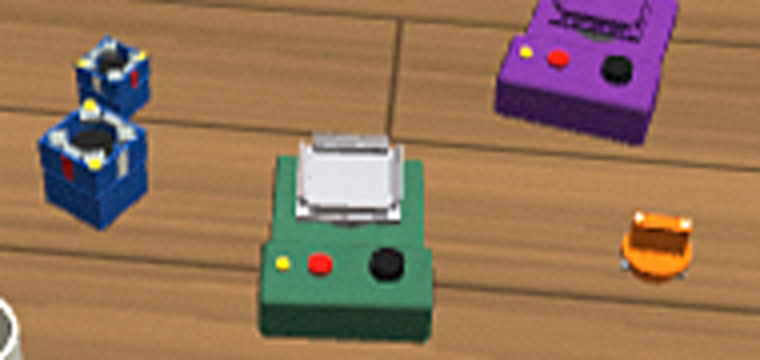

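```bash
cat > h.py <<'E'
import cv2,numpy as np
from scipy.optimize import minimize
from cell import r
C={n:r.calibration(n) for n in("scene","top")}
def proj(n,P):
    c=C[n];X=np.atleast_2d(P)@np.asarray(c["R"]).T+c["t"];u=X@np.asarray(c["K"]).T
    return u[:,:2]/u[:,2:]
def ray(n,uv,z):
    c=C[n];R=np.asarray(c["R"]);d=R.T@np.linalg.inv(c["K"])@np.array([uv[0],uv[1],1.]);o=-R.T@np.asarray(c["t"])
    return o+d*(z-o[2])/d[2]
def box(x0,x1,y0,y1,z0,z1): return np.array([[x,y,z] for x in(x0,x1) for y in(y0,y1) for z in(z0,z1)],float)
def cyl(rad,z0,z1):
    a=np.linspace(0,2*np.pi,48,endpoint=False);return np.vstack([np.c_[rad*np.cos(a),rad*np.sin(a),0*a+z] for z in(z0,z1)])
S=8
def render(n,parts,p,win):
    x0,y0,w,h=win;m=np.zeros((h*S,w*S),np.uint8);c,s=np.cos(p[2]),np.sin(p[2])
    for P in parts:
        Q=P.copy();Q[:,0]=c*P[:,0]-s*P[:,1]+p[0];Q[:,1]=s*P[:,0]+c*P[:,1]+p[1]
        u=(proj(n,Q)-[x0,y0]+.5)*S-.5
        hu=cv2.convexHull(u.astype(np.float32)).reshape(-1,2)
        cv2.fillConvexPoly(m,np.round(hu*16).astype(np.int32),255,shift=4)
    return cv2.resize(m,(w,h),interpolation=cv2.INTER_AREA)/255.
def fit(parts,masks,wins,p0):
    def f(p): return sum(np.sum((render(n,parts,p,wins[n])-masks[n])**2)/masks[n].sum() for n in masks)
    b=None
    for s in(1,-1):
        sim=np.array([p0,[p0[0]+8*s,p0[1],p0[2]],[p0[0],p0[1]+8*s,p0[2]],[p0[0],p0[1],p0[2]+.15*s]])
        q=minimize(f,p0,method="Nelder-Mead",options=dict(initial_simplex=sim,xatol=.02,fatol=1e-5))
        q=minimize(f,q.x,method="Nelder-Mead",options=dict(xatol=.02,fatol=1e-6,initial_simplex=q.x+np.array([[0,0,0],[3,0,0],[0,3,0],[0,0,.06]])))
        if b is None or q.fun<b.fun:b=q
    return b.x,b.fun
JAR=[box(-30,30,-30,30,0,68)]
MILL=[box(-60,60,-60,60,0,22),box(60,125,-65,65,0,45)]
LID=[cyl(27,17,23),box(-22,22,-6.5,6.5,23,53),cyl(18.5,0,17)]
def crop(im,win): x,y,w,h=win;return im[y:y+h,x:x+w]
def mask(im,win,h0,h1,smin,close=0):
    H=cv2.cvtColor(crop(im,win),cv2.COLOR_BGR2HSV);m=((H[...,0]>=h0)&(H[...,0]<=h1)&(H[...,1]>=smin)).astype(np.uint8)
    k,l,st,_=cv2.connectedComponentsWithStats(m)
    m=(l==1+np.argmax(st[1:,4])).astype(np.uint8)
    cs,_=cv2.findContours(m,cv2.RETR_EXTERNAL,cv2.CHAIN_APPROX_NONE)
    if close=="hull": cs=[cv2.convexHull(np.vstack(cs))]
    o=np.zeros_like(m);cv2.drawContours(o,cs,-1,1,-1);return o.astype(float)
E
cat > m1.py <<'E'
from h import *
I={n:cv2.imread(f"pics/{n}0.png") for n in("scene","top")}
for name,parts,uv,z,yaw,ws,hs,cl in [
 ("jar",JAR,(375.5,198),68,1.03,{"top":(355,178,40,38),"scene":(234,180,38,35)},(100,130,120),"hull"),
 ("mill",MILL,(309,196),50,.07,{"top":(278,148,62,76),"scene":(285,180,62,66)},(65,90,60),0),
 ("lid",LID,(232,191),20,1.57,{"top":(214,173,36,36),"scene":(378,198,36,34)},(4,20,170),0)]:
    M={n:mask(I[n],ws[n],*hs,close=cl) for n in ws}
    p0=ray("top",uv,z);p0[2]=yaw
    out=[]
    for ns in(("top",),("scene",),("top","scene")):
        x,f=fit(parts,{n:M[n] for n in ns},ws,p0);print(name,ns,x[:2].round(1),np.degrees(x[2]).round(2),round(f,4),[int(M[n].sum()) for n in ns])
    v=[]
    for n in ws:
        a=crop(I[n],ws[n]);b=render(n,parts,x,ws[n])
        k=cv2.resize(a,None,fx=6,fy=6,interpolation=2);q=cv2.resize((b>.5).astype(np.uint8),None,fx=6,fy=6,interpolation=0)
        cs,_=cv2.findContours(q,0,1);cv2.drawContours(k,cs,-1,(255,0,255),1)
        q=cv2.resize(M[n].astype(np.uint8),None,fx=6,fy=6,interpolation=0);cs,_=cv2.findContours(q,0,1);cv2.drawContours(k,cs,-1,(0,255,0),1);v.append(k)
    h=max(k.shape[0] for k in v);cv2.imwrite(f"pics/fit_{name}.png",np.hstack([cv2.copyMakeBorder(k,0,h-k.shape[0],0,4,0) for k in v]))
E
python3 m1.py
```

```text
jar ('top',) [ 530.9 -184.8] 42.21 1.0338 [206]
jar ('scene',) [ 514.8 -211.6] 59.76 0.0794 [603]
jar ('top', 'scene') [ 517.3 -210.3] 58.43 1.3062 [206, 603]
mill ('top',) [532.5 -12.6] 6.7 2.0022 [775]
mill ('scene',) [520.6  -7.1] 3.47 0.3978 [1354]
mill ('top', 'scene') [527.4  -6.7] 3.48 2.4158 [775, 1354]
lid ('top',) [545.3 233.6] 107.64 3.5165 [51]
lid ('scene',) [543.5 235.3] 82.62 0.088 [236]
lid ('top', 'scene') [544.8 234.4] 100.66 3.6398 [51, 236]
```

```bash
python3 - <<'E'
import cv2
im=cv2.imread("pics/top0.png");H=cv2.cvtColor(im,cv2.COLOR_BGR2HSV)
for n,(u,v) in dict(jar1=(382,190),jar2=(366,198),jars=(365,205),mill=(300,152),millb=(292,190),mills=(293,178),lid=(230,197),lid2=(238,195),wood=(250,200),wood2=(340,190),wood3=(395,190)).items(): print(n,H[v,u])
E
```

```text
jar1 [110 147 193]
jar2 [135   5 202]
jars [121  88  90]
mill [ 13 112 164]
millb [ 73  68 132]
mills [33 46 67]
lid [ 15 161 248]
lid2 [ 14 167 255]
wood [ 12 110 160]
wood2 [ 12 107 153]
wood3 [ 13 113 160]
```

View pics/fit_mill.png

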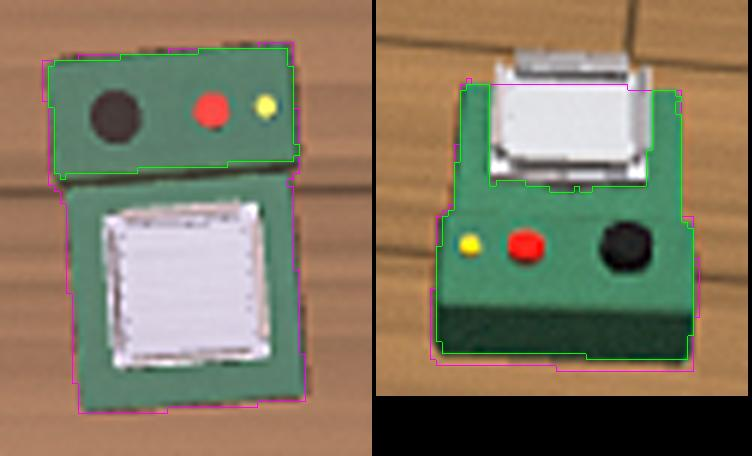

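```bash
python3 - <<'E'
s=open('h.py').read()
s=s.replace("box(60,125,-65,65,0,45)]","box(60,125,-65,65,0,45),box(-40,40,-40,40,47,64)]")
s=s.replace("m=((H[...,0]>=h0)&(H[...,0]<=h1)&(H[...,1]>=smin)).astype(np.uint8)","h,s_,v=[H[...,i].astype(int) for i in range(3)];m=(((h>=h0)&(h<=h1)&(s_>=smin)) if smin>0 else ((s_<-smin)|(h<6)|(h>30))).astype(np.uint8)")
open('h.py','w').write(s)
s=open('m1.py').read()
s=s.replace('(100,130,120),"hull"','(0,0,-70),"hull"').replace('(65,90,60),0','(0,0,-70),0').replace('(4,20,170),0','(4,20,150),0')
s=s.replace('M={n:mask(I[n],ws[n],*hs,close=cl)','M={n:mask(I[n],ws[n],*(hs if not(name=="lid" and n=="top") else (4,20,130)),close=cl)')
open('m1.py','w').write(s)
E
python3 m1.py; python3 - <<'E'
import cv2,numpy as np
v=[cv2.imread(f"pics/fit_{n}.png") for n in("jar","mill","lid")]
w=max(k.shape[1] for k in v);m=np.vstack([cv2.copyMakeBorder(k,0,0,0,w-k.shape[1],0) for k in v]);s=min(790/w,595/m.shape[0]);cv2.imwrite("pics/fits1.png",cv2.resize(m,None,fx=s,fy=s))
E
```

```text
jar ('top',) [ 519.2 -213.8] 59.74 0.0422 [503]
jar ('scene',) [ 513.  -212.4] 60.99 0.0839 [733]
jar ('top', 'scene') [ 517.9 -212.7] 59.37 0.1792 [503, 733]
mill ('top',) [528.6  -8. ] 3.72 0.0214 [2288]
mill ('scene',) [521.5  -7.4] 3.68 0.0447 [1951]
mill ('top', 'scene') [527.4  -7.6] 3.75 0.0828 [2288, 1951]
lid ('top',) [547.3 234.1] 84.54 0.041 [235]
lid ('scene',) [543.  235.1] 84.95 0.0625 [253]
lid ('top', 'scene') [546.8 234.4] 102.04 0.1625 [235, 253]
```

View pics/fits1.png

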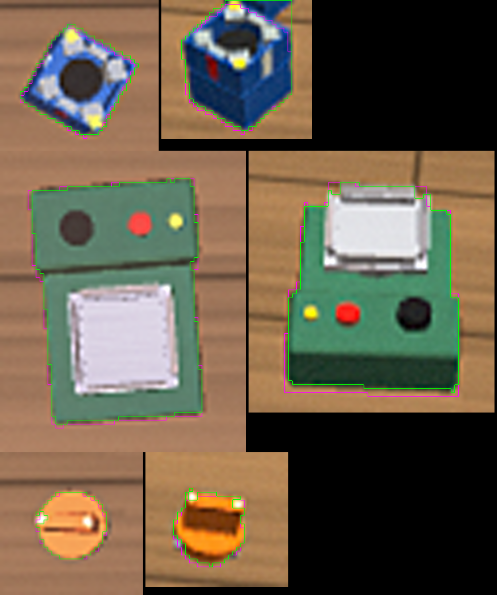

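Both blue boxes in the crop have the same pattern. The one at (375,198) in top fits 60 mm and is the larger, so it is the jar meant. Its yellow and white/red marks give jar yaw ≈ 59.7°. The mill is at about (528.5, −8) with yaw 3.7°, and the lid at about (547, 234) with yaw ~84.7°. The scene camera reads 4–7 mm short in x compared with the top camera, so I'll check against the gripper once it is close.

>>> {"method": "step_arm", "body": {
  "series": [
    [20,28,0,2.8,1],
    [20,28,0,2.8,1],
    [20,28,0,2.8,1],
    [20,28,0,2.8,1],
    [20,28,0,2.8,1],
    [20,28,0,2.8,1],
    [20,28,0,2.8,1],
    [20,28,0,2.8,1]
  ],
  "force": 40
}}

```text
t: 0.77
eef_pos: [393.6, -381.1, 239.1]
eef_rot: [-3.141, 0.0, 0.76]
contact_force: [0.6, -0.2, 0.2]
finger_gap: 85.5
```

>>> {"method": "step_arm", "body": {
  "series": [
    [20,28,0,2.7,1],
    [20,28,0,2.7,1],
    [20,28,0,2.7,1],
    [20,28,0,2.7,1],
    [20,28,0,2.7,1],
    [20,28,0,2.7,1],
    [0,0,0,0,1],
    [0,0,0,0,1]
  ]
}}

```text
t: 1.43
eef_pos: [513.9, -212.4, 238.9]
eef_rot: [-3.141, -0.001, 1.045]
contact_force: [-0.6, -0.3, -0.2]
finger_gap: 85.7
```

>>> {"method": "step_arm", "body": {
  "series": [
    [5,-1,-35,0,1],
    [0,0,-35,0,1],
    [0,0,-35,0,1],
    [0,0,-30,0,1],
    [0,0,0,0,1],
    [0,0,0,0,1]
  ]
}}

```text
t: 1.93
eef_pos: [516.5, -216.5, 103.4]
eef_rot: [-3.138, 0.001, 1.039]
contact_force: [0.3, -0.5, 1.3]
finger_gap: 85.5
```

```bash
python3 - <<'E'
from h import *
s=r.get_state();print(s["eef_pos"].round(1))
a=r.snapshot("top");b=r.snapshot("scene");cv2.imwrite("pics/top1.png",a);cv2.imwrite("pics/scene1.png",b)
p=s["eef_pos"]
for n,im,w in(("top",a,(330,160,90,80)),("scene",b,(215,140,80,80))):
    k=cv2.resize(crop(im,w),None,fx=5,fy=5,interpolation=2)
    for P in([*p],[519,-213.5,68],[519,-213.5,0]):
        u=(proj(n,P)[0]-w[:2]+.5)*5;cv2.drawMarker(k,tuple(int(q) for q in u),(255,0,255),1,15)
    cv2.imwrite(f"pics/c_{n}1.png",k)
m=np.hstack([cv2.imread("pics/c_top1.png"),cv2.imread("pics/c_scene1.png")[:400,:340]]);cv2.imwrite("pics/c1.png",m)
E
```

```text
[ 516.5 -216.5  103.4]
```

View pics/c1.png

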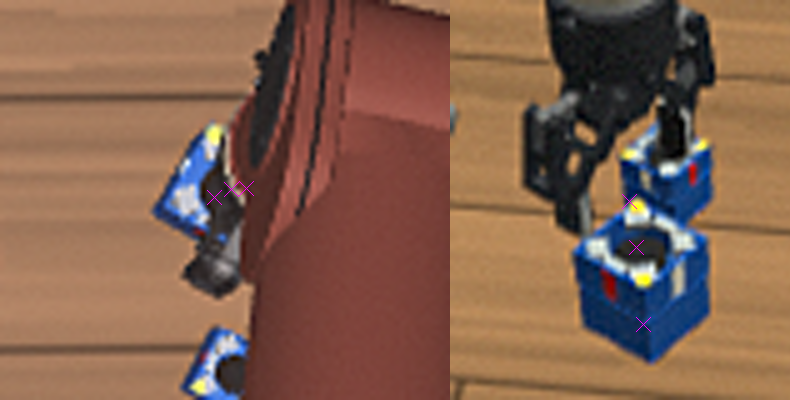

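>>> {"method": "step_arm", "body": {
  "series": [
    [0,0,0,0,1],
    [0,0,0,0,1]
  ]
}}

```text
t: 2.2
eef_pos: [519.2, -216.4, 106.4]
eef_rot: [3.138, -0.0, 1.04]
contact_force: [-0.4, 0.4, -0.3]
finger_gap: 85.4
```

>>> {"method": "step_arm", "body": {
  "series": [
    [1,2,-20,0,1],
    [0,0,-20,0,1],
    [0,0,-20,0,1],
    [0,0,-12,0,1],
    [0,0,0,0,1],
    [0,0,0,0,1]
  ]
}}

```text
t: 2.7
eef_pos: [519.3, -213.8, 32.8]
eef_rot: [-3.141, -0.0, 1.04]
contact_force: [0.4, -0.0, 0.6]
finger_gap: 85.2
```

>>> {"method": "step_arm", "body": {
  "series": [
    [0,0,0,0,0],
    [0,0,0,0,0],
    [0,0,0,0,0],
    [0,0,0,0,0],
    [0,0,0,0,0],
    [0,0,0,0,0],
    [0,0,0,0,0],
    [0,0,0,0,0]
  ],
  "force": 50
}}

```text
t: 3.37
eef_pos: [519.6, -213.8, 33.8]
eef_rot: [3.14, 0.0, 1.041]
contact_force: [-2.5, 1.7, 7.1]
finger_gap: 59.6
```

>>> {"method": "step_arm", "body": {
  "series": [
    [0,0,10,0,0],
    [0,0,30,0,0],
    [0,0,30,0,0],
    [0,0,30,0,0],
    [0,0,0,0,0],
    [0,0,0,0,0]
  ]
}}

```text
t: 3.87
eef_pos: [520.2, -214.2, 134.7]
eef_rot: [3.137, -0.0, 1.04]
contact_force: [0.1, -0.0, -4.6]
finger_gap: 59.4
```

>>> {"method": "step_arm", "body": {
  "series": [
    [1,26,0,4,0],
    [1,30,0,4,0],
    [1,30,0,4,0],
    [1,30,0,4,0],
    [1,30,0,4,0],
    [2,30,0,4,0],
    [2,30,0,4,0],
    [0,0,0,6.1,0]
  ]
}}

```text
t: 4.53
eef_pos: [527.0, -0.2, 131.3]
eef_rot: [-3.14, -0.004, 1.646]
contact_force: [-0.0, 1.9, -4.5]
finger_gap: 59.5
```

>>> {"method": "step_arm", "body": {
  "series": [
    [0,0,0,0,0],
    [0,0,0,0,0],
    [0,0,0,0,0]
  ]
}}

```text
t: 4.78
eef_pos: [527.4, -8.9, 131.4]
eef_rot: [-3.14, 0.0, 1.631]
contact_force: [-0.7, -0.3, -4.6]
finger_gap: 59.8
```

```bash
python3 - <<'E'
from h import *
s=r.get_state();print(s["eef_pos"].round(1),np.degrees(s["eef_rot"]).round(2),s["finger_gap"],s["contact_force"].round(1))
a=r.snapshot("top");b=r.snapshot("scene");cv2.imwrite("pics/top2.png",a);cv2.imwrite("pics/scene2.png",b)
v=[]
for n,im,w in(("top",a,(265,145,78,100)),("scene",b,(270,110,80,100))):
    v.append(cv2.resize(crop(im,w),None,fx=5,fy=5,interpolation=2))
cv2.imwrite("pics/c2.png",np.hstack(v))
E
```

```text
[527.4  -8.9 131.4] [-1.799e+02  1.000e-02  9.345e+01] 59.764690770067375 [-0.7 -0.3 -4.6]
```

View pics/c2.png

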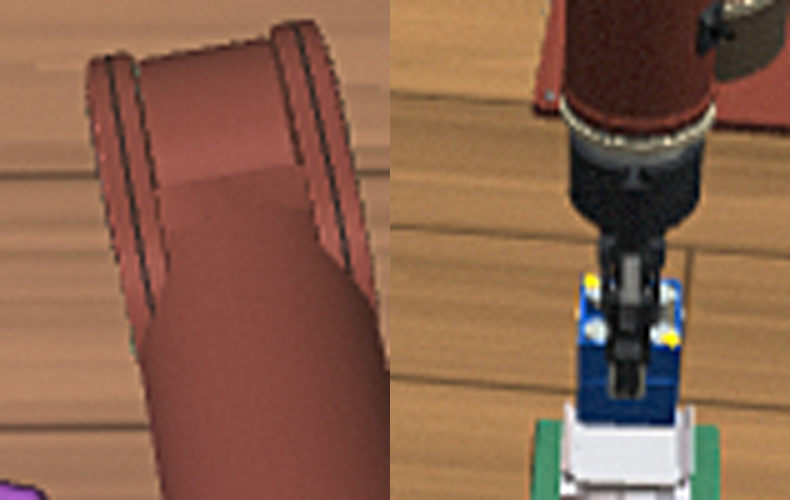

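```bash
python3 - <<'E'
from h import *
b=cv2.imread("pics/scene2.png");H=cv2.cvtColor(b,cv2.COLOR_BGR2HSV)
for v in range(172,194,2):
    x=[u for u in range(370-65,420) if 100<=H[v,u,0]<=130 and H[v,u,1]>140]
    print(v,min(x),max(x),end="; ")
z0=131.4-33.3
for dy in(-3,0,3):
    P=box(-30,30,-30,30,0,68);c,s=np.cos(np.radians(3.5)),np.sin(np.radians(3.5))
    Q=np.c_[c*P[:,0]-s*P[:,1]+528,s*P[:,0]+c*P[:,1]-8.7+dy,P[:,2]+z0]
    print("\n",dy,[(tuple(P[i].astype(int)),proj("scene",Q[i])[0].round(1)) for i in range(4,8)])
E
```

```text
172 308 327; 174 308 327; 176 308 308; 178 308 310; 180 308 327; 182 308 327; 184 308 327; 186 308 327; 188 308 326; 190 308 326; 192 308 326; 
 -3 [((np.int64(30), np.int64(-30), np.int64(0)), array([305.6, 195.2])), ((np.int64(30), np.int64(-30), np.int64(68)), array([306. , 178.3])), ((np.int64(30), np.int64(30), np.int64(0)), array([325.5, 196. ])), ((np.int64(30), np.int64(30), np.int64(68)), array([326.5, 179. ]))]

 0 [((np.int64(30), np.int64(-30), np.int64(0)), array([306.6, 195.3])), ((np.int64(30), np.int64(-30), np.int64(68)), array([307. , 178.3])), ((np.int64(30), np.int64(30), np.int64(0)), array([326.5, 196.1])), ((np.int64(30), np.int64(30), np.int64(68)), array([327.5, 179.1]))]

 3 [((np.int64(30), np.int64(-30), np.int64(0)), array([307.6, 195.4])), ((np.int64(30), np.int64(-30), np.int64(68)), array([308. , 178.4])), ((np.int64(30), np.int64(30), np.int64(0)), array([327.5, 196.2])), ((np.int64(30), np.int64(30), np.int64(68)), array([328.5, 179.2]))]
```

>>> {"method": "step_arm", "body": {
  "series": [
    [1,1,-15,0,0],
    [0,0,-12,0,0],
    [0,0,-5,0,0],
    [0,0,-4,0,0],
    [0,0,0,0,0]
  ]
}}

```text
t: 5.3
eef_pos: [528.4, -7.0, 95.3]
eef_rot: [-3.14, -0.0, 1.635]
contact_force: [-0.3, -0.2, -4.0]
finger_gap: 59.4
```

>>> {"method": "step_arm", "body": {
  "series": [
    [0,0,-3,0,0],
    [0,0,-3,0,0],
    [0,0,0,0,0]
  ]
}}

```text
t: 5.55
eef_pos: [529.7, -6.7, 91.5]
eef_rot: [3.14, 0.001, 1.635]
contact_force: [-4.2, -1.1, 5.5]
finger_gap: 59.4
```

>>> {"method": "step_arm", "body": {
  "series": [
    [-1,-0.5,-2,0,0],
    [0,0,0,0,0]
  ]
}}

```text
t: 5.72
eef_pos: [529.7, -6.8, 91.2]
eef_rot: [3.138, 0.001, 1.636]
contact_force: [-8.0, 0.4, 19.8]
finger_gap: 59.4
```

>>> {"method": "step_arm", "body": {
  "series": [
    [0,0,-2,0,0],
    [0,0,0,0,0]
  ]
}}

```text
t: 5.88
eef_pos: [529.8, -6.8, 90.9]
eef_rot: [3.138, 0.002, 1.636]
contact_force: [-17.5, 0.1, 40.6]
finger_gap: 59.5
```

>>> {"method": "step_arm", "body": {
  "series": [
    [0,0,5,0,0],
    [-3,0,0,0,0],
    [0,0,0,0,0]
  ]
}}

```text
t: 6.13
eef_pos: [524.9, -7.3, 91.5]
eef_rot: [3.141, 0.0, 1.636]
contact_force: [1.7, 0.0, -3.3]
finger_gap: 59.5
```

>>> {"method": "step_arm", "body": {
  "series": [
    [0,0,-3,0,0],
    [0,0,-2,0,0],
    [0,0,0,0,0]
  ]
}}

```text
t: 6.38
eef_pos: [525.1, -7.3, 85.5]
eef_rot: [-3.141, -0.0, 1.636]
contact_force: [3.4, 0.9, -5.8]
finger_gap: 59.4
```

>>> {"method": "step_arm", "body": {
  "series": [
    [0.5,0,-2,0,0],
    [0,0,0,0,0]
  ]
}}

```text
t: 6.55
eef_pos: [525.3, -7.2, 83.9]
eef_rot: [-3.141, -0.0, 1.635]
contact_force: [-0.2, 0.5, -4.6]
finger_gap: 59.6
```

>>> {"method": "step_arm", "body": {
  "series": [
    [0,0,-1,0,0],
    [0,0,0,0,0]
  ]
}}

```text
t: 6.72
eef_pos: [525.3, -7.2, 83.8]
eef_rot: [-3.141, 0.0, 1.636]
contact_force: [-5.0, -0.0, 5.9]
finger_gap: 59.2
```

>>> {"method": "step_arm", "body": {
  "series": [
    [0,0,0,0,1],
    [0,0,0,0,1],
    [0,0,0,0,1],
    [0,0,0,0,1],
    [0,0,0,0,1],
    [0,0,0,0,1]
  ]
}}

```text
t: 7.22
eef_pos: [525.6, -7.2, 83.3]
eef_rot: [-3.142, -0.0, 1.636]
contact_force: [0.0, -0.8, 0.3]
finger_gap: 85.4
```

>>> {"method": "step_arm", "body": {
  "series": [
    [0,0,20,0,1],
    [0,0,35,0,1],
    [0,0,35,0,1],
    [0,0,35,0,1],
    [0,35,20,-1,1],
    [0,38,0,-1,1],
    [0,38,0,-1,1],
    [0,38,0,-1,1]
  ]
}}

```text
t: 7.88
eef_pos: [525.7, 143.2, 229.1]
eef_rot: [3.14, 0.0, 1.564]
contact_force: [0.4, -0.1, -0.2]
finger_gap: 85.2
```

>>> {"method": "step_arm", "body": {
  "series": [
    [5,38,0,-2,1],
    [5,35,0,-2,1],
    [5,20,0,-1,1],
    [0,0,0,0,1],
    [0,0,0,0,1]
  ]
}}

```text
t: 8.3
eef_pos: [540.2, 236.1, 228.0]
eef_rot: [-3.141, -0.0, 1.481]
contact_force: [-0.1, -0.8, -0.0]
finger_gap: 85.5
```

```bash
cat > pic.py <<'E'
import sys
from h import *
s=r.get_state();print(s["t"],s["eef_pos"].round(1),np.degrees(s["eef_rot"]).round(2),round(s["finger_gap"],1),s["contact_force"].round(1),s["moment"].round(2))
i=sys.argv[1];w1=tuple(map(int,sys.argv[2].split(",")));w2=tuple(map(int,sys.argv[3].split(",")))
v=[]
for n,w in(("top",w1),("scene",w2)):
    im=r.snapshot(n);cv2.imwrite(f"pics/{n}{i}.png",im);k=390/w[2];v.append(cv2.resize(crop(im,w),(390,int(390*w[3]/w[2])),interpolation=2))
h=min(590,max(k.shape[0] for k in v));v=[cv2.copyMakeBorder(k[:h],0,h-k[:h].shape[0],0,5,0) for k in v]
cv2.imwrite(f"pics/c{i}.png",np.hstack(v))
E
python3 pic.py 3 270,145,78,80 285,155,70,80
```

```text
8.3 [540.2 236.1 228. ] [-1.7995e+02 -2.0000e-02  8.4880e+01] 85.5 [-0.1 -0.8 -0. ] [-0.07 -0.02  0.02]
```

View pics/c3.png

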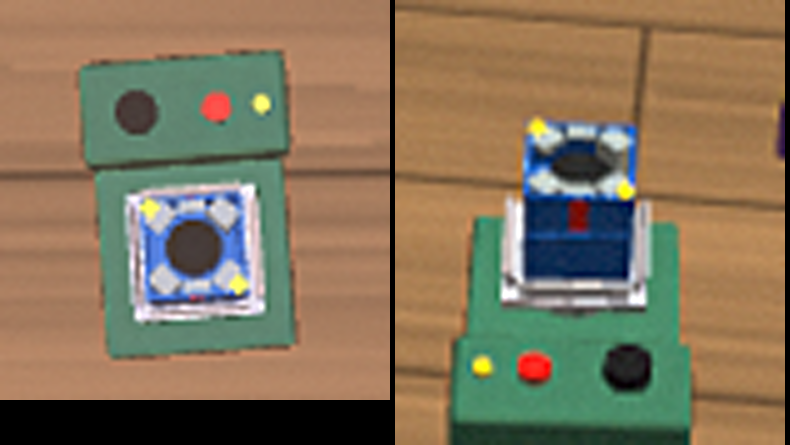

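```bash
cat > m2.py <<'E'
from h import *
I={n:cv2.imread(f"pics/{n}3.png") for n in("scene","top")}
# dark bore centroid + yellow marks at z=118
H=cv2.cvtColor(I["top"],cv2.COLOR_BGR2HSV).astype(int)
Y=(H[...,0]>22)&(H[...,0]<34)&(H[...,1]>120)&(H[...,2]>150)
for n in("top","scene"):
    H=cv2.cvtColor(I[n],cv2.COLOR_BGR2HSV).astype(int)
    Y=((H[...,0]>20)&(H[...,0]<35)&(H[...,1]>130)&(H[...,2]>150)).astype(np.uint8)
    w=(290,178,40,40) if n=="top" else (300,170,45,30)
    Z=np.zeros_like(Y);Z[w[1]:w[1]+w[3],w[0]:w[0]+w[2]]=crop(Y,w)
    k,l,st,ce=cv2.connectedComponentsWithStats(Z)
    P=[ray(n,c,118)[:2] for c,s in zip(ce[1:],st[1:]) if s[4]>3]
    print(n,st[1:,4],[p.round(1) for p in P],"mid",np.mean(P,0).round(1),"len",np.linalg.norm(P[0]-P[1]).round(1),"ang",np.degrees(np.arctan2(*(P[0]-P[1])[::-1])).round(1))
    # blue hull fit at z0=50
    w=(290,178,42,38) if n=="top" else (300,170,45,42)
    m=mask(I[n],w,95,130,70,close="hull")
    x,f=fit([box(-30,30,-30,30,50+(8 if 1 else 0),118)] ,{n:m},{n:w},np.array([526,-8,.065]));print("fit",x[:2].round(1),np.degrees(x[2]).round(2),round(f,3))
    ws={"top":(278,148,62,76),"scene":(285,180,62,66)}
E
python3 m2.py
```

```text
top [7 7] [array([549.7,  18.6]), array([504.3, -32.9])] mid [527.   -7.1] len 68.7 ang 48.6
fit [528.   -7.9] 3.92 0.045
scene [7 6] [array([499. , -32.9]), array([545.9,  19.4])] mid [522.4  -6.8] len 70.2 ang -131.8
fit [530.4  -7.5] 5.83 0.174
```

>>> {"method": "step_arm", "body": {
  "series": [
    [5.5,-1.5,-35,0,1],
    [0,0,-35,0,1],
    [0,0,-35,0,1],
    [0,0,-35,0,1],
    [0,0,0,0,1],
    [0,0,0,0,1],
    [0,0,0,0,1]
  ]
}}

```text
t: 8.98
eef_pos: [547.2, 233.0, 90.4]
eef_rot: [3.14, -0.001, 1.477]
contact_force: [0.1, 0.6, 0.8]
finger_gap: 85.6
```

```bash
python3 pic.py 4 205,150,78,80 365,155,70,80
```

```text
8.9833 [547.2 233.   90.4] [ 1.7989e+02 -4.0000e-02  8.4650e+01] 85.6 [0.1 0.6 0.8] [ 0.03 -0.   -0.06]
```

View pics/c4.png

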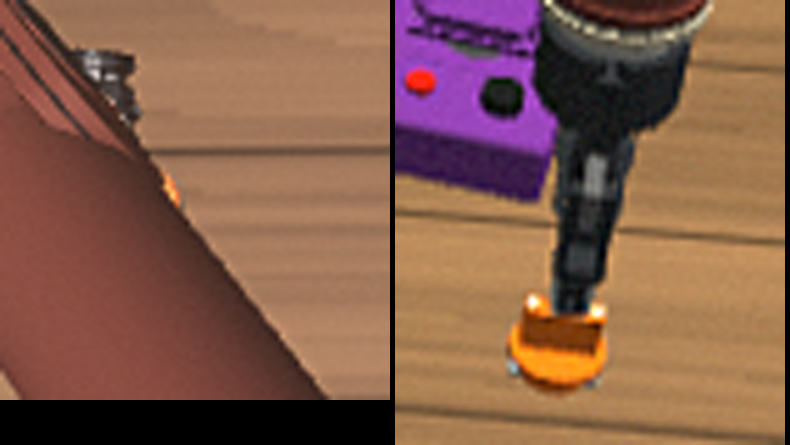

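>>> {"method": "step_arm", "body": {
  "series": [
    [-1,0,-25,0,1],
    [0,0,-15,0,1],
    [0,0,-10,0,1],
    [0,0,0,0,1],
    [0,0,0,0,1]
  ]
}}

```text
t: 9.5
eef_pos: [545.6, 233.5, 39.3]
eef_rot: [3.141, -0.0, 1.478]
contact_force: [-1.0, -0.8, 0.3]
finger_gap: 85.7
```

>>> {"method": "step_arm", "body": {
  "series": [
    [0,0,0,0,1]
  ]
}}

```text
t: 9.58
eef_pos: [546.0, 233.8, 39.8]
eef_rot: [3.14, -0.001, 1.479]
contact_force: [0.9, -0.3, 0.6]
finger_gap: 85.5
```

>>> {"method": "step_arm", "body": {
  "series": [
    [0,0,-3,0,1],
    [0,0,0,0,0.4],
    [0,0,0,0,0.3],
    [0,0,0,0,0],
    [0,0,0,0,0],
    [0,0,0,0,0],
    [0,0,0,0,0],
    [0,0,0,0,0]
  ],
  "force": 60
}}

```text
t: 10.25
eef_pos: [545.2, 233.3, 35.5]
eef_rot: [3.141, -0.0, 1.479]
contact_force: [0.0, -0.6, 1.1]
finger_gap: 12.0
```

>>> {"method": "step_arm", "body": {
  "series": [
    [0,0,0,0,0],
    [0,0,0,0,0],
    [0,0,0,0,0],
    [0,0,0,0,0]
  ]
}}

```text
t: 10.58
eef_pos: [545.2, 233.3, 35.4]
eef_rot: [3.141, -0.0, 1.478]
contact_force: [0.3, -0.4, 2.8]
finger_gap: 12.2
```

>>> {"method": "step_arm", "body": {
  "series": [
    [0,0,15,0,0],
    [0,0,35,0,0],
    [0,0,35,0,0],
    [0,0,35,0,0],
    [0,0,35,0,0],
    [0,-30,0,2,0],
    [-3,-30,0,2,0],
    [-3,-30,0,2,0]
  ]
}}

```text
t: 11.25
eef_pos: [538.9, 142.6, 190.6]
eef_rot: [3.141, -0.0, 1.586]
contact_force: [1.2, -0.9, -1.7]
finger_gap: 12.1
```

>>> {"method": "step_arm", "body": {
  "series": [
    [-3,-30,0,2,0],
    [-3,-30,0,1,0],
    [-3,-30,0,0,0],
    [-3,-30,0,0,0],
    [-2,-30,0,0,0],
    [0,0,0,0,0],
    [0,0,0,0,0],
    [0,0,0,0,0]
  ]
}}

```text
t: 11.92
eef_pos: [524.9, -6.3, 190.1]
eef_rot: [-3.141, -0.0, 1.636]
contact_force: [0.3, 0.7, -1.1]
finger_gap: 11.4
```

```bash
python3 pic.py 5 270,145,78,80 285,125,70,80
```

```text
11.9167 [524.9  -6.3 190.1] [-1.7998e+02 -2.0000e-02  9.3710e+01] 11.4 [ 0.3  0.7 -1.1] [ 0.05 -0.02  0.04]
```

View pics/c5.png

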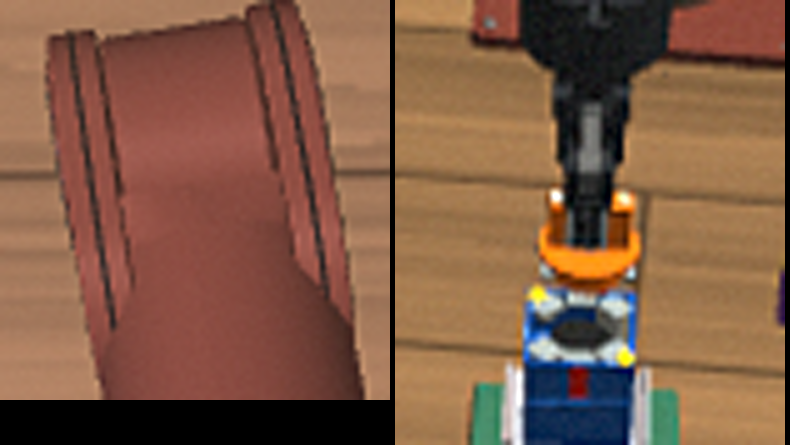

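```bash
cat > m3.py <<'E'
import sys
from h import *
b=cv2.imread("pics/scene%s.png"%sys.argv[1]);z0=float(sys.argv[2]);x0=float(sys.argv[3])
H=cv2.cvtColor(b,cv2.COLOR_BGR2HSV).astype(int)
w=(300,150,45,30)
# subpixel: orange fraction per row via saturation
O=((H[...,0]>=5)&(H[...,0]<=19)&(H[...,1]>170)).astype(np.uint8)
m=crop(O,w).astype(float)
def cost(y,f=None):
    R=render("scene",[cyl(27,z0+17,z0+23)],[x0,y[0],0],(w[0],w[1],w[2],w[3]))
    return R
rows=np.where(m.sum(1)>14)[0]
for v in rows:
    u=np.where(m[v]>0)[0];print(v+w[1],u.min()+w[0],u.max()+w[0],end=" ")
uc=proj("scene",[[x0,-6.3,z0+20],[x0,-10.3,z0+20],[x0,-6.3-27,z0+20],[x0,-6.3+27,z0+20]])
print("\nflange centre px for y=-6.3,-10.3, edges",uc.round(2))
print("mouth centre px for y=-7.1 @118 x527",proj("scene",[[x0,-7.1,118],[x0,-11.1,118]]).round(2))
Y=((H[...,0]>20)&(H[...,0]<35)&(H[...,1]>130)&(H[...,2]>150)).astype(np.uint8);Z=np.zeros_like(Y);Z[170:200,300:345]=Y[170:200,300:345]
k,l,st,ce=cv2.connectedComponentsWithStats(Z);print("yellow",ce[1:].round(2),st[1:,4])
for n in ("blue",):
    for v in (186,189,192,195,198):
        u=[u for u in range(300,340) if 100<=H[v,u,0]<=130 and H[v,u,1]>140];print(v,min(u),max(u),end=" ")
P=box(-30,30,-30,30,50,118);c,s=np.cos(np.radians(3.7)),np.sin(np.radians(3.7))
Q=np.c_[c*P[:,0]-s*P[:,1]+526,s*P[:,0]+c*P[:,1]-7.1,P[:,2]];print(proj("scene",Q[4:]).round(1))
E
python3 m3.py 5 154.7 524.9
```

```text
170 311 328 171 311 328 172 313 327 
flange centre px for y=-6.3,-10.3, edges [[318.48 169.24]
 [317.13 169.13]
 [309.4  168.53]
 [327.59 169.94]]
mouth centre px for y=-7.1 @118 x527 [[317.64 183.51]
 [316.32 183.41]]
yellow [[310.   177.29]
 [325.83 188.83]] [7 6]
186 308 327 189 308 309 192 309 327 195 309 326 198 309 326 [[307.  206.3]
 [307.4 190.1]
 [326.5 207. ]
 [327.4 190.8]]
```

```bash
python3 - <<'E'
from h import *
b=cv2.imread("pics/scene5.png");w=(300,155,45,38)
k=cv2.resize(crop(b,w),None,fx=15,fy=15,interpolation=2)
def dr(P,col):
    u=((proj("scene",P)-w[:2]+.5)*15*16).astype(np.int32);cv2.polylines(k,[u.reshape(-1,1,2)],True,col,1,cv2.LINE_AA,4)
z0=154.7
a=cyl(27,0,0)[:48]
for y,c in((-6.3,(255,0,255)),(-3.3,(0,255,0))): dr(a+[525.5,y,z0+17],c);dr(a+[525.5,y,z0+23],c)
cc,s=np.cos(np.radians(3.7)),np.sin(np.radians(3.7))
for y,c in((-7.1,(255,0,255)),(-5.6,(0,255,0))):
    q=np.array([[30,30],[30,-30],[-30,-30],[-30,30.]]);dr(np.c_[cc*q[:,0]-s*q[:,1]+525.5,s*q[:,0]+cc*q[:,1]+y,[118]*4],c)
cv2.imwrite("pics/z5.png",k)
E
```

```text
(no output)
```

View pics/z5.png

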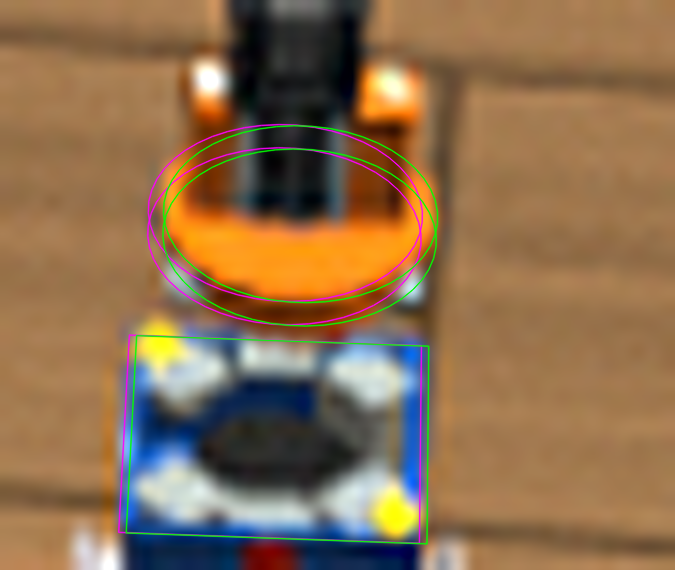

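>>> {"method": "step_arm", "body": {
  "series": [
    [0,-2,-15,0,0],
    [0,0,-10,0,0],
    [0,0,-5,0,0],
    [0,0,0,0,0],
    [0,0,0,0,0]
  ]
}}

```text
t: 12.43
eef_pos: [524.9, -8.2, 160.1]
eef_rot: [-3.141, -0.0, 1.636]
contact_force: [-0.1, 0.3, -1.6]
finger_gap: 12.1
```

```bash
cat > z.py <<'E'
import sys
from h import *
i=sys.argv[1];x,y,foot=map(float,sys.argv[2:5]);jx,jy=526,-6.4
s=r.get_state();print(s["t"],s["eef_pos"].round(1),np.degrees(s["eef_rot"]).round(2),s["contact_force"].round(1),s["moment"].round(2))
b=sum(r.snapshot("scene").astype(float) for _ in range(2))/2;b=b.astype(np.uint8);cv2.imwrite(f"pics/scene{i}.png",b)
w=(300,160,40,38);k=cv2.resize(crop(b,w),None,fx=15,fy=15,interpolation=2)
def dr(P,col,cl=True):
    u=((proj("scene",P)-w[:2]+.5)*15*16).astype(np.int32);cv2.polylines(k,[u.reshape(-1,1,2)],cl,col,1,cv2.LINE_AA,4)
a=cyl(27,0,0)[:48]
for zz in(17,23): dr(a+[x,y,foot+zz],(255,0,255))
cc,s=np.cos(np.radians(3.7)),np.sin(np.radians(3.7))
q=np.array([[30,30],[30,-30],[-30,-30],[-30,30.]]);dr(np.c_[cc*q[:,0]-s*q[:,1]+jx,s*q[:,0]+cc*q[:,1]+jy,[118]*4],(0,255,0))
dr(np.array([[x,y,foot-30],[x,y,foot+80]]),(255,255,0),False)
cv2.imwrite(f"pics/z{i}.png",k)
E
python3 z.py 6 525.5 -6.4 124
```

```text
12.4333 [524.9  -8.2 160.1] [-1.7996e+02 -2.0000e-02  9.3760e+01] [-0.1  0.3 -1.6] [-0.01  0.01  0.02]
```

View pics/z6.png

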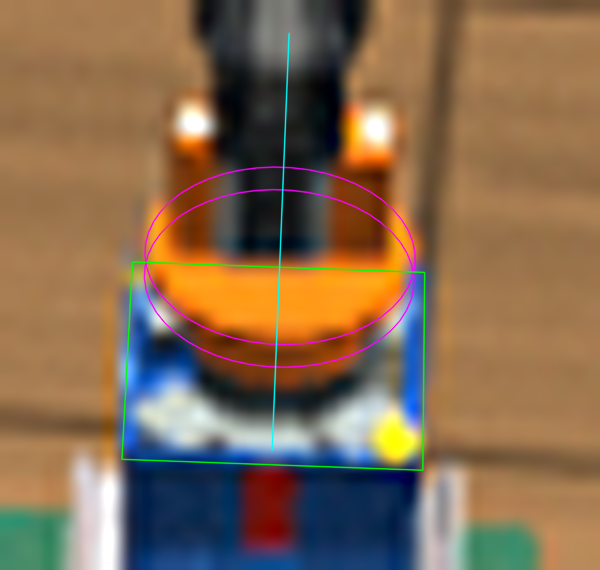

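>>> {"method": "step_arm", "body": {
  "series": [
    [0.5,-1,-4,0,0],
    [0,0,-2,0,0],
    [0,0,-2,0,0],
    [0,0,0,0,0]
  ]
}}

```text
t: 12.87
eef_pos: [525.3, -9.8, 151.9]
eef_rot: [-3.141, -0.0, 1.635]
contact_force: [0.3, -0.4, -1.0]
finger_gap: 11.7
```

>>> {"method": "step_arm", "body": {
  "series": [
    [0,0,-1.5,0,0],
    [0,0,0,0,0]
  ]
}}

```text
t: 13.03
eef_pos: [525.5, -9.8, 150.6]
eef_rot: [-3.141, -0.0, 1.636]
contact_force: [-0.6, -0.8, -1.1]
finger_gap: 12.1
```

>>> {"method": "step_arm", "body": {
  "series": [
    [0,0,-2,0,0],
    [0,0,0,0,0]
  ]
}}

```text
t: 13.2
eef_pos: [525.5, -9.7, 148.5]
eef_rot: [-3.141, -0.0, 1.636]
contact_force: [-0.1, -0.8, -1.6]
finger_gap: 11.9
```

>>> {"method": "step_arm", "body": {
  "series": [
    [0,0,-2,0,0],
    [0,0,0,0,0]
  ]
}}

```text
t: 13.37
eef_pos: [525.5, -9.8, 146.5]
eef_rot: [-3.141, -0.0, 1.636]
contact_force: [-0.1, -0.0, -1.3]
finger_gap: 12.1
```

>>> {"method": "step_arm", "body": {
  "series": [
    [0,0,-2,0,0],
    [0,0,0,0,0]
  ]
}}

```text
t: 13.53
eef_pos: [525.5, -9.8, 144.5]
eef_rot: [-3.141, -0.0, 1.636]
contact_force: [0.0, -0.0, -1.1]
finger_gap: 12.0
```

>>> {"method": "step_arm", "body": {
  "series": [
    [0,0,-2,0,0],
    [0,0,-2,0,0],
    [0,0,0,0,0]
  ]
}}

```text
t: 13.78
eef_pos: [525.7, -9.7, 140.7]
eef_rot: [3.141, 0.0, 1.636]
contact_force: [-0.2, -0.1, 2.0]
finger_gap: 11.8
```

>>> {"method": "step_arm", "body": {
  "series": [
    [0,0,-2,0,0],
    [0,0,0,0,0]
  ]
}}

```text
t: 13.95
eef_pos: [525.8, -9.7, 138.9]
eef_rot: [3.141, 0.0, 1.636]
contact_force: [-0.9, -0.4, 3.8]
finger_gap: 12.0
```

>>> {"method": "step_arm", "body": {
  "series": [
    [0,0,-2,0,0],
    [0,0,0,0,0]
  ]
}}

```text
t: 14.12
eef_pos: [525.8, -9.7, 136.9]
eef_rot: [3.141, 0.0, 1.636]
contact_force: [-1.7, -0.0, 5.6]
finger_gap: 11.7
```

>>> {"method": "step_arm", "body": {
  "series": [
    [0,0,-1,0,0],
    [0,0,0,0,0],
    [0,0,0,0,0]
  ]
}}

```text
t: 14.37
eef_pos: [525.8, -9.7, 136.4]
eef_rot: [3.141, 0.0, 1.636]
contact_force: [-2.1, 0.1, 8.6]
finger_gap: 12.1
```

>>> {"method": "step_arm", "body": {
  "series": [
    [-0.5,0,0,-4,0],
    [-0.2,0,0,-4,0],
    [-0.2,0.1,0,-4,0],
    [0,0,0,0,0]
  ]
}}

```text
t: 14.7
eef_pos: [525.4, -9.7, 136.4]
eef_rot: [3.14, -0.0, 1.422]
contact_force: [-0.1, -0.2, 5.4]
finger_gap: 11.9
```

>>> {"method": "step_arm", "body": {
  "series": [
    [-0.2,0,-0.3,-4,0],
    [-0.2,0.1,0,-4,0],
    [-0.2,0.1,0,-4,0],
    [0,0,0,0,0]
  ]
}}

```text
t: 15.03
eef_pos: [524.9, -9.7, 136.4]
eef_rot: [3.14, -0.0, 1.212]
contact_force: [0.3, -1.8, 6.9]
finger_gap: 12.2
```

>>> {"method": "step_arm", "body": {
  "series": [
    [-0.1,0,0,-4,0],
    [-0.1,0.1,0,-4,0],
    [-0.1,0.1,0,-4,0],
    [0,0,0,0,0]
  ]
}}

```text
t: 15.37
eef_pos: [524.6, -9.6, 136.4]
eef_rot: [3.14, -0.001, 1.002]
contact_force: [0.4, -1.1, 8.2]
finger_gap: 11.7
```

>>> {"method": "step_arm", "body": {
  "series": [
    [-0.1,0,-0.3,-4.4,0],
    [-0.1,0.1,0,-4.4,0],
    [0,0,0,0,0],
    [0,0,0,0,0],
    [0,0,0,0,0],
    [0,0,0,0,0]
  ]
}}

```text
t: 15.87
eef_pos: [524.6, -9.4, 136.4]
eef_rot: [3.14, -0.001, 0.853]
contact_force: [-1.1, -1.5, 10.3]
finger_gap: 11.6
```

```bash
python3 z.py 7 525.5 -6.8 101; python3 - <<'E'
from h import *
im=r.snapshot("top");cv2.imwrite("pics/top7.png",im);cv2.imwrite("pics/t7.png",cv2.resize(crop(im,(260,140,100,90)),None,fx=6,fy=6,interpolation=2))
E
```

```text
15.8667 [524.6  -9.4 136.4] [ 1.7988e+02 -7.0000e-02  4.8890e+01] [-1.1 -1.5 10.3] [-0.17  0.36 -0.12]
```

View pics/z7.png

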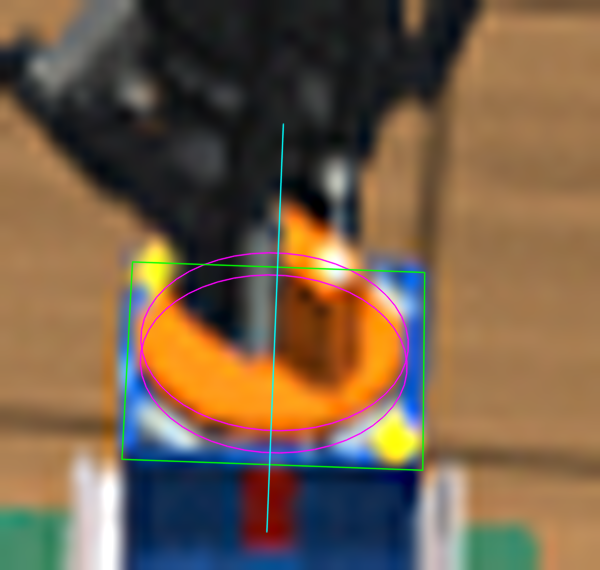

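```bash
python3 - <<'E'
from h import *
b=cv2.imread("pics/scene7.png");w=(300,160,40,38);k=cv2.resize(crop(b,w),None,fx=15,fy=15,interpolation=2)
for yaw,c in((48.7,(255,0,255)),(40,(0,255,0)),(58,(255,255,0))):
    a=np.radians(yaw)
    for z in(101+23,101+53):
        q=np.array([[22,6.5],[22,-6.5],[-22,-6.5],[-22,6.5]]);Q=np.c_[np.cos(a)*q[:,0]-np.sin(a)*q[:,1]+525.5-4,np.sin(a)*q[:,0]+np.cos(a)*q[:,1]-6.8,[z]*4]
        u=((proj("scene",Q)-w[:2]+.5)*15*16).astype(np.int32);cv2.polylines(k,[u.reshape(-1,1,2)],True,c,1,cv2.LINE_AA,4)
cv2.imwrite("pics/z7b.png",k)
E
```

```text
(no output)
```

View pics/z7b.png

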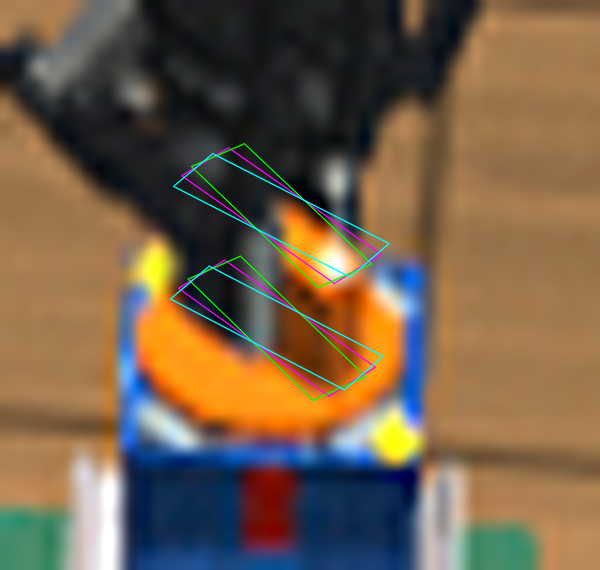

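View pics/t7.png

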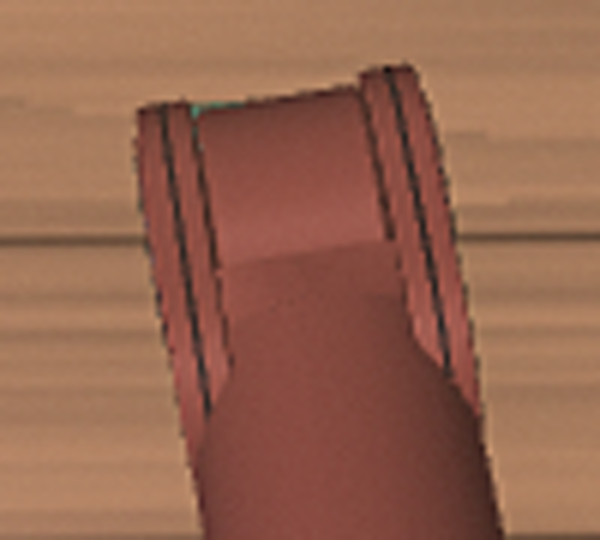

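>>> {"method": "step_arm", "body": {
  "series": [
    [0,0,-0.3,0,0],
    [0,0,0,0,0],
    [0,0,0,0,0],
    [0,0,0,0,0],
    [0,0,0,0,0],
    [0,0,0,0,0]
  ]
}}

```text
t: 16.52
eef_pos: [524.6, -9.3, 136.4]
eef_rot: [3.139, -0.001, 0.853]
contact_force: [-2.1, -1.4, 13.1]
finger_gap: 12.0
```

```bash
python3 pic.py 8 200,90,340,180 150,130,300,180
```

```text
16.5167 [524.6  -9.3 136.4] [ 1.7988e+02 -7.0000e-02  4.8890e+01] 12.0 [-2.1 -1.4 13.1] [-0.14  0.64 -0.03]
```

View pics/c8.png

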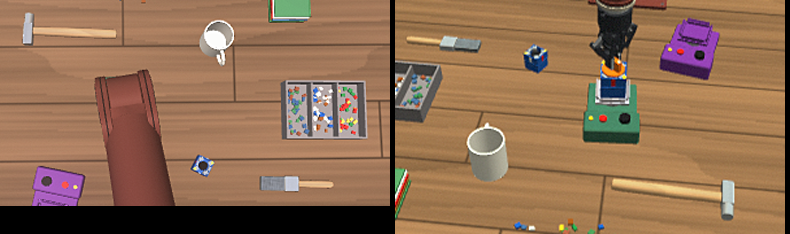

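The jar stands in the mill's seat with the lid held down at the yellow marks. The hammer, tray, mug and brush show where they were at the start. The flange is firmly on the rim, since z held at 136.4 mm while the push rose to 13 N. I'm handing in.

```bash
python3 -c "
from cell import r
print(r.sign_off()); s=r.get_state(); print(s['t'],s['eef_pos'].round(1),s['contact_force'].round(1))"
```

```text
the job is handed in; nothing more can be done
None
the job is handed in; nothing more can be done
```

I set the blue jar on the floor of the green mill's seat and let go of it. Then I put the lid in through the gaps, pressed it onto the rim and turned it 45° clockwise. I handed in at about 16.5 s with the lid still gripped and pressed down.

**Last checks**
- **Lid height:** the tool stayed at 136.4 mm as the push rose from 10 to 13 N, so the flange is on the rim. That is also the height I had worked out for it.
- **Lid angle:** the tool yaw was 48.9°, and the yellow marks lie at about 48.6°. The bar looked in line with them in the scene camera.
- **Grip:** the fingers closed to 12 mm on the 13 mm bar. I set the grip to 60 N but did not measure the finger force.
- **Bench:** the hammer, tray, mug and brush were where they started. I took no closing picture of the glue pot and spray bottle, but the arm did not go near them.

**What disagreed**
- **Camera offset:** the scene camera read x 4–7 mm lower than the top camera for the jar, mill and lid. I used the top camera for positions.
- **Jar on the seat wall:** my first try at lowering the jar caught on the sloped wall, up to 41 N of vertical force at the wrist. I lifted it a little, moved it about 4 mm in −x, and it went down to the floor.
- **Jar angle not measured:** the arm hid the jar from the top camera at the end. The jar can turn up to 3° in the seat, so the lid's angle to the jar could be off by that much. The tolerance is about 10°.

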